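# Find the tin with the spare key's fob in the hall

### The job

One of the three sealed tins on the hall console has the loose key fob in it, and only that one rattles: pick the tins up and shake them, one at a time, to find out which, putting any quiet one back flat on the console. Then hold the rattling tin forward, level and still, squarely above the round white dish with 10 to 20 cm of air under the tin, and finish while still holding it there. The other two tins must be lying flat on the console, and the other things on it stay where they are.

Things in the scene. Friction and masses are not known exactly. Their poses are not given: they have to be found in the camera images.
- tin_left: The left-hand (+y) one of three identical sealed rectangular metal tins, lying flat on the table: 120 mm long (x), 60 mm wide (y), 55 mm tall (z, up). Origin: centre of the underside. All weigh 200 to 660 g; weight does not tell which rattles. One tin, a different one each time, holds a loose 160 g brass ball (the key fob), 34 mm across, that can roll 78 mm along the tin's length and 18 mm across.
- tin_middle: The middle one of the three identical sealed rectangular metal tins, lying flat on the table: 120 mm long (x), 60 mm wide (y), 55 mm tall (z, up). Origin: centre of the underside. The two quiet tins are packed tight and behave as solid blocks. Shaken or tipped along its length, the rattling tin's ball runs to the end and knocks there, felt at the wrist.
- tin_right: The right-hand (-y) one of the three identical sealed rectangular metal tins, lying flat on the table: 120 mm long (x), 60 mm wide (y), 55 mm tall (z, up). Origin: centre of the underside. Tipped 0.3 rad, the ball runs to the low end within 0.5 s and stays nearer it when the tin is level again; one end instead of the other shifts the wrist torque about the tin's y axis by 0.06 to 0.12 N m.
- dish: shallow white round dish on the table beyond the middle tin, fixed, 130 mm across, 22 mm tall. Origin: centre of its underside; z up.
- candle: bystander, to be left alone: amber glass candle jar with a wooden lid, 68 mm across, 75 mm tall. Origin: centre of its underside.
- vase: bystander, to be left alone: closed white ceramic bud vase, 76 mm across, 120 mm tall. Origin: centre of its underside.
- glasses_case: bystander, to be left alone: black spectacle case, 60 x 155 x 38 mm. Origin: centre of its underside.
- remote: bystander, to be left alone: grey remote control, 42 x 130 x 18 mm, lying flat. Origin: centre of its underside.
- bowl: bystander, to be left alone: blue ceramic bowl, 120 mm across, 50 mm tall. Origin: centre of its underside.
- books: bystander, to be left alone: two books lying flat in a pile, 150 x 210 x 50 mm. Origin: centre of its underside.

How it is judged:
By the outcome, as a careful person would: the job done as asked, in the order asked, and still so for the second after the job is handed in, while the arm keeps its last pose, push and grip.
It also fails if it takes over 67 s, if anything falls off the work surface, if the arm or the gripper's body presses on something with over 40 N, if the wrist force passes 120 N, or if a joint passes its speed limit or range.

### The arm

A 6-joint arm with a two-finger parallel gripper is mounted at the origin on the work surface. World frame = base frame: x ahead of the robot, y to its left, z up, the work surface at z = 0. Lengths are in m, angles in rad, forces in N, time in s.
With the tool pointing down it reaches from about 0.3 to 0.875 m from the base axis. Payload 6.4 kg.
Tool frame: the origin (TCP) lies at the very end of the fingers, on their centre line; the grasp point (between the pads) lies 19 mm behind it (robot.grasp_offset is the distance from the TCP to the grasp point, in m); z points along the fingers, y is the line along which they close (so a half turn about z gives the same grasp; the last joint's range is limited). The gripper opens to 85 mm and grips with 20 to 120 N. Pads are 22 mm wide; open, the fingers measure 114 mm over their backs; the gripper's body (76 mm by 85 mm) begins 54 mm behind the grasp point. The pads swing forward as they close: fully open they stand 13 mm farther back than shut.
Start: joints at [-1.441, 0.181, 1.607, -0, 1.354, -0.206], TCP at [0.189, -0.543, 0.231] pointing down, gripper open.
Joint ranges: [-2.99, 2.99], [-0.89, 2.07], [0.3, 2.58], [-1.14, 4.28], [0, 2.63], [-3.12, 3.12]. Speed limits (rad/s): [2.57, 2.57, 3.01, 3.14, 3.14, 3.14].

### API

Orientations are given as a unit quaternion [x, y, z, w].
In Python, from rig import robot gives the robot as it stands.
- The arm moves only by the tool arm_command, never from a script. Its argument "rows" is one flat list of numbers, 7 for each row, row after row: the shift along the tool's x, y, z in m, then the turn, a rotation vector about the tool's x, y, z in rad, then the closure, from 0 (fully open) to 1 (shut). In form: [tx, ty, tz, ax, ay, az, fingers, tx, ty, tz, ax, ay, az, fingers, ...]. A call has 1 to 10 rows; each row is the pose to reach, as a shift and turn from the pose commanded when the call began, along the tool's axes at that moment; what a row does not reach only later rows make up. A row lasts 1/12 s, in which the tool goes at most 41.7 mm and 7.16 degrees, less where a joint would pass 70% of its speed; a pose out of reach is approached as far as the arm can. A call with a gripper value outside its range is refused whole. The fingers move at their own pace and stop on an object; "force" is the grip in N (left out, the last holds). Time passes only in rows, so rows that repeat a pose let the fingers close. It gives the time, the measured TCP pose, the force, the opening and the grip force at its end, in the units of the state.
- robot.observe(): the state, without advancing time (a new reading comes with each control period).
- robot.snapshot(name): name is "side" or "top" or "wrist"; returns a dict with "img" (480x640x3 uint8, red, green, blue), "depth" (480x640 float32, m along the optical axis (not along the pixel's ray), 0 where there is no reading), "intrinsics" (3x3 intrinsics, pixels), "R" (3x3) and "t" (3): a world point X has camera coordinates R X + t. Camera axes: x right, y down, z forward; pixel columns grow to the right and rows downward; lengths in m; the calibration is good to about 2 mm. A picture is of the moment at which its call begins.
- robot.sign_off(): hands the job in; it is judged then, once.
The state is a dict: "time_s": time; "qpos": joint angles; "joint_velocities": joint speeds; "effort": joint torques, N m; "ee_pos": TCP position; "orientation": TCP orientation; "contact_force": force on the tool from outside, world axes, zero at the start; "moment": the same for the moment, N m; "finger_gap": finger opening in m; "grip_force": force on a finger pad.
Only numpy, scipy, OpenCV 4.12 (cv2) and the standard library are available. Lean on these libraries where they do the work, as an engineer would, in place of code of your own. Each camera call takes 0.05 s, during which the arm holds its last target. There are 200 camera calls.

## Working session

There is one attempt and no reset: what is moved stays moved. The work goes in short steps, Python scripts to look and compute and a tool call to move; the robot and the scene stay as the last step left them, time stands still between calls to the robot, and variables do not carry over. Pictures are saved under pics/ and viewed, at most 10 in all, crops included, and the job is handed in when it is done.

Besides the shell and the picture viewer there is one more tool, called as a command line: name --argument value ..., lists and objects as JSON in quotes. arm_command: Moves the arm, as the interface text tells. Its arguments: {"type":"object","properties":{"rows":{"type":"array"},"force":{"type":"number"}},"required":["rows"]}

```bash
mkdir -p pics; ls; python3 - <<'E'
from rig import robot
import cv2,numpy as np
print(robot.observe())
for n in ["top"]:
    s=robot.snapshot(n); cv2.imwrite(f"pics/{n}0.png",s["img"][:,:,::-1]); np.savez(f"{n}0.npz",**s)
    print(s["intrinsics"],s["R"],s["t"])
E
```

```text
pics
{'time_s': 0.0, 'qpos': array([-1.44131483e+00,  1.81560699e-01,  1.60802297e+00,  1.37336869e-06,
        1.35379245e+00, -2.06319984e-01]), 'joint_velocities': array([ 1.04124146e-03, -4.19044237e-04, -3.76122959e-05,  9.22867986e-04,
        2.57051558e-04, -1.35777067e-04]), 'effort': array([-3.95790323e-05, -4.44869614e+01, -3.51339984e+01, -1.47201390e-04,
        8.96453974e-03, -5.84445900e-06]), 'ee_pos': array([ 0.18940976, -0.5423155 ,  0.23036587]), 'orientation': array([ 9.85937385e-01,  1.67112768e-01,  3.49212392e-05, -8.91049418e-04]), 'contact_force': array([0.15385335, 0.2187748 , 0.34834119]), 'moment': array([-0.04013669,  0.03870075, -0.04198882]), 'grip_force': 0.0, 'finger_gap': 0.08516303090242769}
[[616.31638175   0.         317.62615337]
 [  0.         616.31638175 227.51834443]
 [  0.           0.           1.        ]] [[ 0.00591294 -0.99995164  0.00785893]
 [-0.99305384 -0.00679534 -0.11746441]
 [ 0.11751214 -0.00710978 -0.993046  ]] [-0.01686375  0.62595992  1.5883761 ]
```

View pics/top0.png

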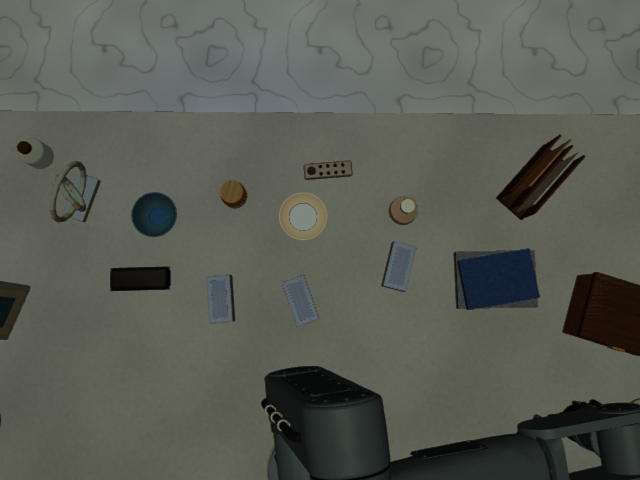

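The top view shows the tins at about (220,299), (300,300) and (400,266). The dish is at (303,216), the vase at (403,209), the candle at (233,193) and the remote at (328,170). I'll measure these from depth.

```bash
cat > h.py <<'E'
import numpy as np,cv2
from scipy.spatial.transform import Rotation as Ro
def world(s):
    K,R,t,d=s["intrinsics"],s["R"],s["t"],s["depth"]
    v,u=np.mgrid[:480,:640]
    P=np.stack([(u-K[0,2])/K[0,0]*d,(v-K[1,2])/K[1,1]*d,d],-1)
    return (P-t)@R
def blob(s,u,v,zlo,zhi,r=45):
    W=world(s);m=((W[...,2]>zlo)&(W[...,2]<zhi)&(s["depth"]>0)).astype(np.uint8)
    _,L=cv2.connectedComponents(m)
    p=W[L==L[v,u]]
    (c,sz,a)=cv2.minAreaRect((p[:,:2]*1000).astype(np.float32))
    B=cv2.boxPoints((c,sz,a)); e=[B[1]-B[0],B[2]-B[1]]; l=max(e,key=np.linalg.norm)
    return np.round(c,1),np.round(sz,1),"yaw %.3f"%((np.arctan2(l[1],l[0])+np.pi/2)%np.pi-np.pi/2),"z %.4f"%np.median(p[:,2]),L[v,u],len(p)
def rel(target_p,yaw_x,cmd_p,cmd_R,tilt=0):
    """shift in tool frame & rotvec to a pose pointing down with tool x at yaw."""
    T=Ro.from_euler("z",yaw_x)*Ro.from_euler("x",np.pi)*Ro.from_euler("y",tilt)
    return cmd_R.inv().apply(np.array(target_p)-cmd_p).round(4),(cmd_R.inv()*T).as_rotvec().round(4)
E
python3 - <<'E'
from h import *
from rig import robot
s=np.load("top0.npz")
for n,u,v in [("L",220,299),("M",300,300),("R",400,266)]: print(n,blob(s,u,v,.045,.065))
for n,u,v,a in [("dish",286,216,.006),("vase",403,209,.02),("candle",233,193,.02),("remote",318,172,.008),("books",497,278,.015),("case",140,278,.01),("bowl",137,214,.02)]: print(n,blob(s,u,v,a,.2))
o=robot.observe();R=Ro.from_quat(o["orientation"]);print(R.as_matrix().round(3))
E
```

```text
L (array([438.6, 239.8]), array([120.7,  62.5]), 'yaw 0.089', 'z 0.0552', np.int32(67), 1116)
M (array([435.5,  31.9]), array([120.8,  61.2]), 'yaw 0.334', 'z 0.0552', np.int32(68), 1108)
R (array([ 526.4, -225.5]), array([ 62.6, 121.8]), 'yaw -0.244', 'z 0.0550', np.int32(58), 1095)
dish (array([659. ,  27.9]), array([127.6, 126.8]), 'yaw 0.407', 'z 0.0135', np.int32(2391), 1380)
vase (array([ 672.6, -236. ]), array([72.2, 71.5]), 'yaw 0.003', 'z 0.0761', np.int32(58), 661)
candle (array([712.9, 210.9]), array([64.4, 67. ]), 'yaw -0.770', 'z 0.0728', np.int32(49), 576)
remote (array([786.7, -38.9]), array([ 43.8, 129.6]), 'yaw -1.486', 'z 0.0176', np.int32(657), 735)
books (array([ 494.8, -483.7]), array([153. , 213.5]), 'yaw -1.531', 'z 0.0485', np.int32(56), 4645)
case (array([490. , 454.8]), array([ 60.6, 158.6]), 'yaw -1.535', 'z 0.0361', np.int32(538), 1387)
bowl (array([657.2, 417. ]), array([118.3, 117. ]), 'yaw 0.996', 'z 0.0368', np.int32(50), 871)
[[ 0.944  0.33  -0.   ]
 [ 0.33  -0.944  0.002]
 [ 0.    -0.002 -1.   ]]
```

```bash
python3 - <<'E'
from h import *
from rig import robot
o=robot.observe();R=Ro.from_quat(o["orientation"])
print(rel([.5264,-.2255,.15],-.244,o["ee_pos"],R))
E
```

```text
(array([ 0.4225, -0.1879,  0.0809]), array([-1.700e-03,  2.000e-04,  5.798e-01]))
```

arm_command --rows '[0.4225,-0.188,0.08,-0.0017,0,0.58,0,0.4225,-0.188,0.08,-0.0017,0,0.58,0,0.4225,-0.188,0.08,-0.0017,0,0.58,0,0.4225,-0.188,0.08,-0.0017,0,0.58,0,0.4225,-0.188,0.08,-0.0017,0,0.58,0,0.4225,-0.188,0.08,-0.0017,0,0.58,0,0.4225,-0.188,0.08,-0.0017,0,0.58,0,0.4225,-0.188,0.08,-0.0017,0,0.58,0,0.4225,-0.188,0.08,-0.0017,0,0.58,0,0.4225,-0.188,0.08,-0.0017,0,0.58,0]' --force 80

```text
time_s: 0.88
ee_pos: [0.4841, -0.2649, 0.1608]
orientation: [0.993, -0.122, -0.0, 0.001]
contact_force: [-0.7, -0.2, 0.3]
finger_gap: 0.0854
grip_force: 0.0
```

```bash
cat > g.py <<'E'
import sys
from h import *
from rig import robot
a=list(map(float,sys.argv[1:]))
o=robot.observe();R=Ro.from_quat(o["orientation"]);print(o["ee_pos"].round(4),R.as_matrix().round(3).tolist(),np.abs(o["joint_velocities"]).max().round(3))
print(rel(a[:3],a[3],o["ee_pos"],R))
E
python3 g.py .5264 -.2255 .10 -.244
```

```text
[ 0.4841 -0.2649  0.1608] [[0.97, -0.242, -0.001], [-0.242, -0.97, -0.001], [-0.0, 0.001, -1.0]] 0.918
(array([ 0.0315, -0.0486,  0.0608]), array([ 0.0013,  0.0002, -0.0003]))
```

arm_command --rows '[0.025,-0.04,0.05,0,0,0,0,0.025,-0.04,0.05,0,0,0,0,0.025,-0.04,0.05,0,0,0,0,0.025,-0.04,0.05,0,0,0,0,0.025,-0.04,0.05,0,0,0,0]'

```text
time_s: 1.3
ee_pos: [0.5169, -0.2348, 0.1119]
orientation: [0.993, -0.122, 0.0, 0.001]
contact_force: [0.2, -0.6, 0.6]
finger_gap: 0.0857
grip_force: 0.0
```

```bash
python3 g.py .5264 -.2255 .013 -.244
```

```text
[ 0.5169 -0.2348  0.1119] [[0.97, -0.242, -0.0], [-0.242, -0.97, -0.002], [0.0, 0.002, -1.0]] 0.023
(array([ 0.0069, -0.0115,  0.0989]), array([ 0.002 , -0.0004, -0.0001]))
```

arm_command --rows '[0.007,-0.0115,0.02,0.001,0,0,0,0.007,-0.0115,0.05,0.001,0,0,0,0.007,-0.0115,0.08,0.001,0,0,0,0.007,-0.0115,0.098,0.001,0,0,0,0.007,-0.0115,0.098,0.001,0,0,0,0.007,-0.0115,0.098,0.001,0,0,0.5,0.007,-0.0115,0.098,0.001,0,0,1,0.007,-0.0115,0.098,0.001,0,0,1,0.007,-0.0115,0.098,0.001,0,0,1,0.007,-0.0115,0.098,0.001,0,0,1]' --force 80

```text
time_s: 2.13
ee_pos: [0.5284, -0.2267, 0.0163]
orientation: [0.993, -0.122, 0.002, 0.002]
contact_force: [-1.6, -2.2, 7.6]
finger_gap: 0.0591
grip_force: 86.9
```

```bash
python3 -c "
from rig import robot
o=robot.observe();print(o['ee_pos'],o['finger_gap'],o['grip_force'],o['contact_force'],o['moment'],o['orientation'])"
```

```text
[ 0.52838575 -0.22671683  0.01631787] 0.059105323744319226 86.89998865127563 [-1.58441344 -2.19216191  7.61890506] [-0.15643514  0.29754801 -0.11133858] [ 0.99252862 -0.1219785   0.00229491  0.00170827]
```

arm_command --rows '[0,0,-0.02,0,0,0,1,0,0,-0.045,0,0,0,1,0,0,-0.075,0,0,0,1,0,0,-0.1,0,0,0,1,0,0,-0.1,0,0.12,0,1,0,0,-0.1,0,0.24,0,1,0,0,-0.1,0,0.36,0,1,0,0,-0.1,0,0.36,0,1,0,0,-0.1,0,0.36,0,1,0,0,-0.1,0,0.36,0,1]'

```text
time_s: 2.97
ee_pos: [0.5278, -0.226, 0.1152]
orientation: [0.976, -0.12, 0.178, 0.023]
contact_force: [0.7, 0.5, -1.2]
finger_gap: 0.059
grip_force: 86.7
```

arm_command --rows '[0,0,0,0,0,0,1,0,0,0,0,0,0,1,0,0,0,0,0,0,1,0,0,0,0,-0.12,0,1,0,0,0,0,-0.24,0,1,0,0,0,0,-0.36,0,1,0,0,0,0,-0.36,0,1,0,0,0,0,-0.36,0,1,0,0,0,0,-0.36,0,1,0,0,0,0,-0.36,0,1]'

```text
time_s: 3.8
ee_pos: [0.5258, -0.2242, 0.1131]
orientation: [0.993, -0.122, 0.001, 0.0]
contact_force: [-0.4, -0.2, -1.6]
finger_gap: 0.0592
grip_force: 86.7
```

```bash
cat > m.py <<'E'
# mean wrist moment in tool axes; camera calls only serve to pass time
from h import *
from rig import robot
import sys
M=[];F=[]
for i in range(int(sys.argv[1]) if len(sys.argv)>1 else 6):
    o=robot.observe();R=Ro.from_quat(o["orientation"]);M.append(R.inv().apply(o["moment"]));F.append(o["contact_force"]);s=robot.snapshot("side")
M=np.array(M);print(o["time_s"],"M",M.mean(0).round(4),"sd",M.std(0).round(4),"F",np.mean(F,0).round(2))
print(o["ee_pos"].round(4),R.as_matrix().round(3).tolist(),o["finger_gap"])
E
python3 m.py
```

```text
4.05 M [0.0081 0.0193 0.011 ] sd [0.0325 0.0278 0.0228] F [ 0.08 -0.32 -2.25]
[ 0.5263 -0.2249  0.1139] [[0.97, -0.242, 0.001], [-0.242, -0.97, -0.001], [0.001, 0.001, -1.0]] 0.059294714414662525
```

arm_command --rows '[0,0,0,0,-0.12,0,1,0,0,0,0,-0.24,0,1,0,0,0,0,-0.36,0,1,0,0,0,0,-0.36,0,1,0,0,0,0,-0.36,0,1,0,0,0,0,-0.36,0,1,0,0,0,0,-0.36,0,1,0,0,0,0,-0.36,0,1,0,0,0,0,-0.36,0,1]'

```text
time_s: 4.85
ee_pos: [0.5266, -0.225, 0.1149]
orientation: [0.977, -0.12, -0.176, -0.021]
contact_force: [-0.4, 0.1, -2.2]
finger_gap: 0.0591
grip_force: 86.8
```

arm_command --rows '[0,0,0,0,0.12,0,1,0,0,0,0,0.24,0,1,0,0,0,0,0.36,0,1,0,0,0,0,0.36,0,1,0,0,0,0,0.36,0,1,0,0,0,0,0.36,0,1]'

```text
time_s: 5.35
ee_pos: [0.5275, -0.2257, 0.1151]
orientation: [0.993, -0.122, 0.0, 0.001]
contact_force: [1.2, -0.4, -2.0]
finger_gap: 0.0591
grip_force: 86.8
```

```bash
python3 m.py; python3 g.py .5264 -.2255 .016 -.244
```

```text
5.6 M [ 0.0243  0.0149 -0.0039] sd [0.0263 0.0402 0.0349] F [ 0.23 -0.38 -1.8 ]
[ 0.5276 -0.2253  0.1136] [[0.97, -0.241, 0.0], [-0.241, -0.97, -0.001], [0.0, 0.001, -1.0]] 0.058781280286211275
[ 0.5274 -0.2251  0.1134] [[0.97, -0.241, -0.0], [-0.241, -0.97, -0.001], [0.0, 0.001, -1.0]] 0.01
(array([-0.0009,  0.0005,  0.0974]), array([ 0.0006, -0.    ,  0.0001]))
```

arm_command --rows '[0,0,0.03,0,0,0,1,0,0,0.06,0,0,0,1,0,0,0.08,0,0,0,1,0,0,0.09,0,0,0,1,0,0,0.096,0,0,0,1,0,0,0.099,0,0,0,1,0,0,0.099,0,0,0,1,0,0,0.099,0,0,0,0,0,0,0.099,0,0,0,0,0,0,0.099,0,0,0,0]'

```text
time_s: 6.48
ee_pos: [0.5277, -0.2255, 0.0155]
orientation: [0.993, -0.122, 0.001, 0.001]
contact_force: [-0.1, 0.2, -0.5]
finger_gap: 0.0852
grip_force: 0.0
```

arm_command --rows '[0,0,0,0,0,0,0,0,0,-0.03,0,0,0,0,0,0,-0.07,0,0,0,0,0,0,-0.11,0,0,0,0,0,0,-0.11,0,0,0,0]'

```text
time_s: 6.9
ee_pos: [0.5314, -0.2279, 0.1333]
orientation: [0.993, -0.122, 0.006, 0.004]
contact_force: [1.7, -0.2, 1.1]
finger_gap: 0.0852
grip_force: 0.0
```

```bash
python3 g.py .4355 .0319 .12 .334; python3 - <<'E'
from h import *
from rig import robot
s=robot.snapshot("top")
for n,u,v in [("L",220,299),("M",300,300),("R",400,266)]: print(n,blob(s,u,v,.045,.065))
E
```

```text
[ 0.5314 -0.2279  0.1333] [[0.97, -0.242, 0.012], [-0.241, -0.97, -0.009], [0.014, 0.006, -1.0]] 0.109
(array([-0.156 , -0.229 ,  0.0099]), array([ 0.0094, -0.0117, -0.5779]))
L (array([438.5, 239.7]), array([120.7,  63.1]), 'yaw 0.085', 'z 0.0550', np.int32(60), 1131)
M (array([435.5,  31.8]), array([120.8,  61.1]), 'yaw 0.346', 'z 0.0553', np.int32(61), 1108)
R (array([820.8, -34.2]), array([1697.7, 2631.2]), 'yaw -1.562', 'z -0.0008', np.int32(0), 299746)
```

arm_command --rows '[-0.025,-0.038,0,0,0,-0.12,0,-0.05,-0.076,0,0,0,-0.24,0,-0.076,-0.114,0,0,0,-0.36,0,-0.102,-0.152,0,0,0,-0.48,0,-0.128,-0.19,0,0,0,-0.58,0,-0.142,-0.215,0,0,0,-0.582,0,-0.151,-0.227,0.02,0,0,-0.582,0,-0.151,-0.227,0.02,0,0,-0.582,0,-0.151,-0.227,0.02,0,0,-0.582,0]'

```text
time_s: 7.7
ee_pos: [0.4333, 0.0332, 0.1028]
orientation: [0.986, 0.169, -0.001, -0.0]
contact_force: [0.7, -0.1, 0.5]
finger_gap: 0.0854
grip_force: 0.0
```

```bash
python3 g.py .4355 .0319 .015 .34; python3 - <<'E'
from h import *
from rig import robot
s=robot.snapshot("top");print(blob(s,400,266,.045,.065))
E
```

```text
[0.4333 0.0332 0.1028] [[0.943, 0.334, -0.003], [0.334, -0.943, -0.0], [-0.003, -0.001, -1.0]] 0.052
(array([0.0019, 0.0021, 0.0878]), array([-0.0007,  0.0027,  0.0006]))
(array([ 525.6, -223.4]), array([ 62.1, 121.2]), 'yaw -0.246', 'z 0.0554', np.int32(51), 1097)
```

The right tin is back flat and it was quiet. Next is the middle tin.

arm_command --rows '[0.002,0.001,0.02,0,0,0,0,0.002,0.001,0.05,0,0,0,0,0.002,0.001,0.075,0,0,0,0,0.002,0.001,0.087,0,0,0,0,0.002,0.001,0.087,0,0,0,0,0.002,0.001,0.087,0,0,0,0.5,0.002,0.001,0.087,0,0,0,1,0.002,0.001,0.087,0,0,0,1,0.002,0.001,0.087,0,0,0,1,0.002,0.001,0.087,0,0,0,1]'

```text
time_s: 8.58
ee_pos: [0.439, 0.031, 0.0189]
orientation: [0.986, 0.168, 0.002, 0.001]
contact_force: [0.2, -1.4, 7.8]
finger_gap: 0.059
grip_force: 87.7
```

arm_command --rows '[0,0,-0.02,0,0,0,1,0,0,-0.045,0,0,0,1,0,0,-0.075,0,0,0,1,0,0,-0.1,0,0,0,1,0,0,-0.1,0,0.12,0,1,0,0,-0.1,0,0.24,0,1,0,0,-0.1,0,0.36,0,1,0,0,-0.1,0,0.36,0,1,0,0,-0.1,0,0.36,0,1,0,0,-0.1,0,0.36,0,1]'

```text
time_s: 9.42
ee_pos: [0.4382, 0.0309, 0.1183]
orientation: [0.97, 0.165, 0.176, -0.029]
contact_force: [0.7, -0.8, -4.4]
finger_gap: 0.059
grip_force: 89.9
```

arm_command --rows '[0,0,0,0,0,0,1,0,0,0,0,0,0,1,0,0,0,0,0,0,1,0,0,0,0,-0.12,0,1,0,0,0,0,-0.24,0,1,0,0,0,0,-0.36,0,1,0,0,0,0,-0.36,0,1,0,0,0,0,-0.36,0,1,0,0,0,0,-0.36,0,1,0,0,0,0,-0.36,0,1]'

```text
time_s: 10.25
ee_pos: [0.4363, 0.0319, 0.1169]
orientation: [0.986, 0.168, 0.0, -0.0]
contact_force: [-0.3, -0.3, -4.2]
finger_gap: 0.0588
grip_force: 90.6
```

```bash
python3 m.py
```

```text
10.5 M [ 0.0179  0.0036 -0.0092] sd [0.0358 0.0207 0.048 ] F [ 0.17 -0.14 -4.44]
[0.437  0.0314 0.1177] [[0.944, 0.331, 0.002], [0.331, -0.944, -0.001], [0.001, 0.001, -1.0]] 0.05883899057112718
```

arm_command --rows '[0,0,0,0,-0.12,0,1,0,0,0,0,-0.24,0,1,0,0,0,0,-0.36,0,1,0,0,0,0,-0.36,0,1,0,0,0,0,-0.36,0,1,0,0,0,0,-0.36,0,1,0,0,0,0,-0.36,0,1,0,0,0,0,-0.36,0,1,0,0,0,0,-0.36,0,1]'

```text
time_s: 11.3
ee_pos: [0.4372, 0.0314, 0.1183]
orientation: [0.97, 0.165, -0.175, 0.031]
contact_force: [0.0, -1.0, -3.8]
finger_gap: 0.0592
grip_force: 91.1
```

arm_command --rows '[0,0,0,0,0.12,0,1,0,0,0,0,0.24,0,1,0,0,0,0,0.36,0,1,0,0,0,0,0.36,0,1,0,0,0,0,0.36,0,1,0,0,0,0,0.36,0,1]'

```text
time_s: 11.8
ee_pos: [0.4382, 0.0311, 0.1185]
orientation: [0.986, 0.168, 0.0, 0.001]
contact_force: [-0.1, -0.4, -4.7]
finger_gap: 0.0592
grip_force: 90.8
```

```bash
python3 m.py
```

```text
12.05 M [ 0.0033 -0.0093  0.0092] sd [0.028  0.0321 0.0397] F [-0.37 -0.11 -4.77]
[0.4381 0.0317 0.1173] [[0.943, 0.332, -0.001], [0.332, -0.943, -0.001], [-0.001, 0.001, -1.0]] 0.05876633872512147
```

arm_command --rows '[0,0,0.03,0,0,0,1,0,0,0.06,0,0,0,1,0,0,0.08,0,0,0,1,0,0,0.09,0,0,0,1,0,0,0.096,0,0,0,1,0,0,0.099,0,0,0,1,0,0,0.099,0,0,0,1,0,0,0.099,0,0,0,0,0,0,0.099,0,0,0,0,0,0,0.099,0,0,0,0]'

```text
time_s: 12.93
ee_pos: [0.4389, 0.0313, 0.0195]
orientation: [0.986, 0.168, 0.002, 0.001]
contact_force: [0.2, 0.3, 0.2]
finger_gap: 0.0854
grip_force: 0.0
```

arm_command --rows '[0,0,0,0,0,0,0,0,0,-0.03,0,0,0,0,0,0,-0.06,0,0,0,0,0,0,-0.085,0,0,0,0,0,0,-0.095,0,0,0,0,0,0,-0.095,0,0,0,0,0,0,-0.095,0,0,0,0]'

```text
time_s: 13.52
ee_pos: [0.4375, 0.0316, 0.1133]
orientation: [0.986, 0.168, 0.001, 0.001]
contact_force: [-0.0, 0.1, -0.8]
finger_gap: 0.0854
grip_force: 0.0
```

```bash
python3 g.py .4385 .2398 .11 .087
```

```text
[0.4375 0.0316 0.1133] [[0.943, 0.331, 0.002], [0.331, -0.943, -0.001], [0.001, 0.001, -1.0]] 0.032
(array([ 0.07  , -0.1961,  0.0031]), array([ 0.0012, -0.0013,  0.2508]))
```

arm_command --rows '[0.013,-0.035,0,0,0,0.08,0,0.026,-0.07,0,0,0,0.16,0,0.039,-0.105,0,0,0,0.25,0,0.052,-0.14,0,0,0,0.251,0,0.063,-0.175,0.003,0,0,0.251,0,0.07,-0.196,0.003,0,0,0.251,0,0.07,-0.196,0.003,0,0,0.251,0,0.07,-0.196,0.003,0,0,0.251,0,0.07,-0.196,0.003,0,0,0.251,0]'

```text
time_s: 14.27
ee_pos: [0.4372, 0.2391, 0.1085]
orientation: [0.999, 0.044, -0.001, 0.001]
contact_force: [-0.9, -0.3, 0.2]
finger_gap: 0.0855
grip_force: 0.0
```

```bash
python3 g.py .4385 .2398 .016 .087; python3 - <<'E'
from h import *
from rig import robot
s=robot.snapshot("top");print(blob(s,400,266,.045,.065),blob(s,300,300,.045,.065))
E
```

```text
[0.4372 0.2391 0.1085] [[0.996, 0.087, -0.003], [0.087, -0.996, -0.002], [-0.003, 0.002, -1.0]] 0.023
(array([ 0.0016, -0.0008,  0.0925]), array([0.0017, 0.0028, 0.0002]))
(array([ 526. , -223.3]), array([ 61.8, 121.2]), 'yaw -0.242', 'z 0.0552', np.int32(60), 1106) (array([435.5,  30.6]), array([120.6,  60.4]), 'yaw 0.331', 'z 0.0554', np.int32(70), 1105)
```

arm_command --rows '[0.001,0,0.02,0,0,0,0,0.001,0,0.05,0,0,0,0,0.001,0,0.08,0,0,0,0,0.001,0,0.09,0,0,0,0,0.001,0,0.09,0,0,0,0,0.001,0,0.09,0,0,0,0.5,0.001,0,0.09,0,0,0,1,0.001,0,0.09,0,0,0,1,0.001,0,0.09,0,0,0,1,0.001,0,0.09,0,0,0,1]'

```text
time_s: 15.15
ee_pos: [0.4412, 0.2401, 0.0222]
orientation: [0.999, 0.043, 0.002, 0.0]
contact_force: [-0.7, -2.3, 6.8]
finger_gap: 0.0591
grip_force: 87.9
```

arm_command --rows '[0,0,-0.02,0,0,0,1,0,0,-0.045,0,0,0,1,0,0,-0.075,0,0,0,1,0,0,-0.1,0,0,0,1,0,0,-0.1,0,0.12,0,1,0,0,-0.1,0,0.24,0,1,0,0,-0.1,0,0.36,0,1,0,0,-0.1,0,0.36,0,1,0,0,-0.1,0,0.36,0,1,0,0,-0.1,0,0.36,0,1]'

```text
time_s: 15.98
ee_pos: [0.4405, 0.2402, 0.1213]
orientation: [0.983, 0.043, 0.179, -0.008]
contact_force: [1.5, -0.0, -4.4]
finger_gap: 0.059
grip_force: 88.0
```

arm_command --rows '[0,0,0,0,0,0,1,0,0,0,0,0,0,1,0,0,0,0,0,0,1,0,0,0,0,-0.12,0,1,0,0,0,0,-0.24,0,1,0,0,0,0,-0.36,0,1,0,0,0,0,-0.36,0,1,0,0,0,0,-0.36,0,1,0,0,0,0,-0.36,0,1,0,0,0,0,-0.36,0,1]'

```text
time_s: 16.82
ee_pos: [0.4382, 0.2398, 0.1196]
orientation: [0.999, 0.044, 0.0, 0.0]
contact_force: [0.0, -0.4, -4.2]
finger_gap: 0.0589
grip_force: 88.0
```

```bash
python3 m.py
```

```text
17.0667 M [-0.0143  0.0017 -0.0095] sd [0.0344 0.0472 0.0236] F [ 0.1   0.02 -3.7 ]
[0.4389 0.24   0.1205] [[0.996, 0.087, 0.001], [0.087, -0.996, -0.001], [0.001, 0.001, -1.0]] 0.058717238937118776
```

arm_command --rows '[0,0,0,0,-0.12,0,1,0,0,0,0,-0.24,0,1,0,0,0,0,-0.36,0,1,0,0,0,0,-0.36,0,1,0,0,0,0,-0.36,0,1,0,0,0,0,-0.36,0,1,0,0,0,0,-0.36,0,1,0,0,0,0,-0.36,0,1,0,0,0,0,-0.36,0,1]'

```text
time_s: 17.87
ee_pos: [0.4391, 0.2401, 0.1213]
orientation: [0.983, 0.043, -0.177, 0.008]
contact_force: [-0.1, -0.7, -4.1]
finger_gap: 0.0587
grip_force: 88.0
```

arm_command --rows '[0,0,0,0,0.12,0,1,0,0,0,0,0.24,0,1,0,0,0,0,0.36,0,1,0,0,0,0,0.36,0,1,0,0,0,0,0.36,0,1,0,0,0,0,0.36,0,1]'

```text
time_s: 18.37
ee_pos: [0.4402, 0.2402, 0.1214]
orientation: [0.999, 0.043, 0.0, 0.0]
contact_force: [0.4, 0.6, -3.5]
finger_gap: 0.0591
grip_force: 87.9
```

```bash
python3 m.py
```

```text
18.6167 M [-0.0197  0.044  -0.0207] sd [0.0412 0.0415 0.0331] F [-0.04 -0.25 -3.52]
[0.4403 0.2398 0.1201] [[0.996, 0.086, -0.0], [0.086, -0.996, -0.001], [-0.0, 0.001, -1.0]] 0.05874171903819593
```

The left tin's result is unclear within the noise, so I'll average more readings. There's time for it.

```bash
python3 m.py 24
```

```text
19.8167 M [0.0141 0.007  0.0013] sd [0.0309 0.0336 0.0259] F [-0.06 -0.11 -3.7 ]
[0.4393 0.2399 0.1201] [[0.996, 0.087, 0.0], [0.087, -0.996, -0.001], [0.0, 0.001, -1.0]] 0.05879118837574587
```

arm_command --rows '[0,0,0,0,0.12,0,1,0,0,0,0,0.24,0,1,0,0,0,0,0.36,0,1,0,0,0,0,0.36,0,1,0,0,0,0,0.36,0,1,0,0,0,0,0.36,0,1,0,0,0,0,0.36,0,1,0,0,0,0,0.36,0,1,0,0,0,0,0.36,0,1]'

```text
time_s: 20.62
ee_pos: [0.4408, 0.2399, 0.1208]
orientation: [0.983, 0.042, 0.179, -0.007]
contact_force: [0.6, -0.3, -3.3]
finger_gap: 0.0589
grip_force: 88.0
```

arm_command --rows '[0,0,0,0,-0.12,0,1,0,0,0,0,-0.24,0,1,0,0,0,0,-0.36,0,1,0,0,0,0,-0.36,0,1,0,0,0,0,-0.36,0,1,0,0,0,0,-0.36,0,1]'

```text
time_s: 21.12
ee_pos: [0.439, 0.2397, 0.1194]
orientation: [0.999, 0.043, 0.001, 0.0]
contact_force: [-0.7, -0.0, -3.8]
finger_gap: 0.0588
grip_force: 88.0
```

```bash
python3 m.py 24
```

```text
22.2667 M [ 0.0153  0.0123 -0.0096] sd [0.0304 0.0261 0.0353] F [-0.13 -0.02 -3.66]
[0.4393 0.2399 0.1201] [[0.996, 0.087, 0.0], [0.087, -0.996, -0.001], [0.0, 0.001, -1.0]] 0.05887118573387897
```

Left is quiet (difference -0.005 ± 0.009 N m). I'll put it back and retest the middle tin with more samples.

arm_command --rows '[0,0,0.03,0,0,0,1,0,0,0.06,0,0,0,1,0,0,0.08,0,0,0,1,0,0,0.09,0,0,0,1,0,0,0.096,0,0,0,1,0,0,0.099,0,0,0,1,0,0,0.099,0,0,0,1,0,0,0.099,0,0,0,0,0,0,0.099,0,0,0,0,0,0,0.099,0,0,0,0]'

```text
time_s: 23.15
ee_pos: [0.4407, 0.2402, 0.0223]
orientation: [0.999, 0.043, 0.002, 0.0]
contact_force: [0.9, -0.4, -0.5]
finger_gap: 0.085
grip_force: 0.0
```

arm_command --rows '[0,0,0,0,0,0,0,0,0,-0.03,0,0,0,0,0,0,-0.06,0,0,0,0,0,0,-0.085,0,0,0,0,0,0,-0.09,0,0,0,0,0,0,-0.09,0,0,0,0,0,0,-0.09,0,0,0,0]'

```text
time_s: 23.73
ee_pos: [0.4392, 0.2398, 0.1109]
orientation: [0.999, 0.043, 0.0, 0.0]
contact_force: [0.8, -0.5, -0.5]
finger_gap: 0.0851
grip_force: 0.0
```

```bash
python3 g.py .4355 .031 .11 .333
```

```text
[0.4392 0.2398 0.1109] [[0.996, 0.087, 0.001], [0.087, -0.996, -0.001], [0.001, 0.001, -1.0]] 0.025
(array([-0.0218,  0.2077,  0.001 ]), array([ 0.0008, -0.0004, -0.2462]))
```

arm_command --rows '[-0.004,0.035,0,0,0,-0.08,0,-0.008,0.072,0,0,0,-0.16,0,-0.012,0.11,0,0,0,-0.246,0,-0.016,0.148,0,0,0,-0.246,0,-0.02,0.185,0,0,0,-0.246,0,-0.022,0.208,0,0,0,-0.246,0,-0.022,0.208,0,0,0,-0.246,0,-0.022,0.208,0,0,0,-0.246,0,-0.022,0.208,0,0,0,-0.246,0]'

```text
time_s: 24.48
ee_pos: [0.4344, 0.0311, 0.11]
orientation: [0.986, 0.165, -0.001, -0.0]
contact_force: [-0.2, 0.8, 0.5]
finger_gap: 0.0857
grip_force: 0.0
```

```bash
python3 g.py .4355 .031 .016 .333
```

```text
[0.4344 0.0311 0.11  ] [[0.945, 0.326, -0.002], [0.326, -0.945, 0.0], [-0.002, -0.001, -1.0]] 0.027
(array([0.0011, 0.0006, 0.094 ]), array([-0.0009,  0.0021, -0.001 ]))
```

arm_command --rows '[0.001,0,0.02,0,0,0,0,0.001,0,0.05,0,0,0,0,0.001,0,0.08,0,0,0,0,0.001,0,0.092,0,0,0,0,0.001,0,0.092,0,0,0,0,0.001,0,0.092,0,0,0,0.5,0.001,0,0.092,0,0,0,1,0.001,0,0.092,0,0,0,1,0.001,0,0.092,0,0,0,1,0.001,0,0.092,0,0,0,1]'

```text
time_s: 25.32
ee_pos: [0.4377, 0.0311, 0.0206]
orientation: [0.986, 0.166, 0.001, 0.001]
contact_force: [-0.2, 1.9, 5.3]
finger_gap: 0.059
grip_force: 87.2
```

arm_command --rows '[0,0,-0.02,0,0,0,1,0,0,-0.045,0,0,0,1,0,0,-0.075,0,0,0,1,0,0,-0.1,0,0,0,1,0,0,-0.1,0,0.12,0,1,0,0,-0.1,0,0.24,0,1,0,0,-0.1,0,0.36,0,1,0,0,-0.1,0,0.36,0,1,0,0,-0.1,0,0.36,0,1,0,0,-0.1,0,0.36,0,1]'

```text
time_s: 26.15
ee_pos: [0.4372, 0.0303, 0.1202]
orientation: [0.97, 0.162, 0.176, -0.029]
contact_force: [0.6, -0.1, -4.4]
finger_gap: 0.0589
grip_force: 90.2
```

```bash
python3 m.py 10
```

```text
26.6 M [-0.0055 -0.3596 -0.0105] sd [0.0252 0.0343 0.0347] F [ 0.06 -0.02 -4.56]
[0.4365 0.0313 0.1192] [[0.885, 0.327, 0.333], [0.306, -0.945, 0.115], [0.352, 0.0, -0.936]] 0.05883856521468641
```

arm_command --rows '[0,0,0,0,-0.12,0,1,0,0,0,0,-0.24,0,1,0,0,0,0,-0.36,0,1,0,0,0,0,-0.36,0,1,0,0,0,0,-0.36,0,1,0,0,0,0,-0.36,0,1]'

```text
time_s: 27.15
ee_pos: [0.4356, 0.0316, 0.1186]
orientation: [0.986, 0.166, 0.0, -0.0]
contact_force: [-0.4, 0.5, -4.4]
finger_gap: 0.059
grip_force: 90.1
```

```bash
python3 m.py 16
```

```text
27.9 M [ 0.0117  0.0381 -0.0128] sd [0.0216 0.0322 0.0288] F [-0.03 -0.04 -4.55]
[0.4364 0.0311 0.1193] [[0.945, 0.327, 0.0], [0.327, -0.945, -0.001], [0.0, 0.001, -1.0]] 0.05854587390329566
```

arm_command --rows '[0,0,0,0,-0.12,0,1,0,0,0,0,-0.24,0,1,0,0,0,0,-0.36,0,1,0,0,0,0,-0.36,0,1,0,0,0,0,-0.36,0,1,0,0,0,0,-0.36,0,1]'

```text
time_s: 28.45
ee_pos: [0.4361, 0.0313, 0.1189]
orientation: [0.97, 0.163, -0.176, 0.03]
contact_force: [-0.1, 0.5, -5.1]
finger_gap: 0.0586
grip_force: 90.8
```

```bash
python3 m.py 10
```

```text
28.9 M [-0.0102  0.3979  0.004 ] sd [0.0296 0.0326 0.0408] F [-0.2   0.36 -4.58]
[0.4364 0.0309 0.1198] [[0.885, 0.326, -0.331], [0.305, -0.945, -0.116], [-0.351, 0.001, -0.936]] 0.05826630494711671
```

arm_command --rows '[0,0,0,0,0.12,0,1,0,0,0,0,0.24,0,1,0,0,0,0,0.36,0,1,0,0,0,0,0.36,0,1,0,0,0,0,0.36,0,1,0,0,0,0,0.36,0,1]'

```text
time_s: 29.45
ee_pos: [0.4373, 0.0306, 0.1202]
orientation: [0.986, 0.165, -0.0, 0.001]
contact_force: [0.9, -0.2, -4.0]
finger_gap: 0.0589
grip_force: 90.7
```

```bash
python3 m.py 16
```

```text
30.2 M [ 0.0038 -0.0003  0.0048] sd [0.0194 0.0234 0.0322] F [ 0.06 -0.04 -4.58]
[0.4364 0.0311 0.1193] [[0.945, 0.327, 0.0], [0.327, -0.945, -0.001], [0.0, 0.001, -1.0]] 0.05876559014208212
```

The middle tin shifts by -0.04 N m in the expected direction, and its grip force jumps when tipped. I'll compare it with a proper retest of the right tin.

arm_command --rows '[0,0,0.03,0,0,0,1,0,0,0.06,0,0,0,1,0,0,0.08,0,0,0,1,0,0,0.09,0,0,0,1,0,0,0.096,0,0,0,1,0,0,0.099,0,0,0,1,0,0,0.099,0,0,0,1,0,0,0.099,0,0,0,0,0,0,0.099,0,0,0,0,0,0,0.099,0,0,0,0]'

```text
time_s: 31.08
ee_pos: [0.438, 0.0307, 0.0215]
orientation: [0.986, 0.166, 0.002, 0.001]
contact_force: [-1.0, 0.3, 0.2]
finger_gap: 0.0856
grip_force: 0.0
```

arm_command --rows '[0,0,0,0,0,0,0,0,0,-0.03,0,0,0,0,0,0,-0.06,0,0,0,0,0,0,-0.085,0,0,0,0,0,0,-0.095,0,0,0,0,0,0,-0.095,0,0,0,0,0,0,-0.095,0,0,0,0]'

```text
time_s: 31.67
ee_pos: [0.4366, 0.031, 0.1153]
orientation: [0.986, 0.166, 0.001, 0.001]
contact_force: [-0.4, -0.4, -0.2]
finger_gap: 0.0853
grip_force: 0.0
```

```bash
python3 g.py .526 -.224 .115 -.244
```

```text
[0.4366 0.031  0.1153] [[0.945, 0.327, 0.002], [0.327, -0.945, -0.001], [0.001, 0.001, -1.0]] 0.033
(array([0.0012, 0.2702, 0.0007]), array([ 0.001 , -0.0015,  0.5768]))
```

arm_command --rows '[0,0.038,0,0,0,0.11,0,0,0.076,0,0,0,0.22,0,0,0.114,0,0,0,0.33,0,0,0.152,0,0,0,0.44,0,0.001,0.19,0,0,0,0.55,0,0.001,0.228,0,0,0,0.577,0,0.001,0.258,0,0,0,0.577,0,0.001,0.27,0,0,0,0.577,0,0.001,0.27,0,0,0,0.577,0,0.001,0.27,0,0,0,0.577,0]'

```text
time_s: 32.5
ee_pos: [0.5242, -0.2229, 0.1133]
orientation: [0.992, -0.122, -0.002, -0.001]
contact_force: [0.3, -0.1, 0.2]
finger_gap: 0.0856
grip_force: 0.0
```

arm_command --rows '[0,0,0,0,0,0,0]'

```text
time_s: 32.58
ee_pos: [0.5243, -0.2219, 0.1139]
orientation: [0.993, -0.121, -0.001, -0.001]
contact_force: [-0.1, 0.3, -0.3]
finger_gap: 0.0854
grip_force: 0.0
```

```bash
python3 g.py .526 -.224 .0165 -.244
```

```text
[ 0.5243 -0.2219  0.1139] [[0.97, -0.241, -0.002], [-0.241, -0.97, 0.002], [-0.003, -0.001, -1.0]] 0.018
(array([0.0024, 0.0018, 0.0974]), array([-0.001 ,  0.0026,  0.0005]))
```

arm_command --rows '[0.002,0.001,0.02,0,0,0,0,0.002,0.001,0.05,0,0,0,0,0.002,0.001,0.08,0,0,0,0,0.002,0.001,0.095,0,0,0,0,0.002,0.001,0.095,0,0,0,0,0.002,0.001,0.095,0,0,0,0.5,0.002,0.001,0.095,0,0,0,1,0.002,0.001,0.095,0,0,0,1,0.002,0.001,0.095,0,0,0,1,0.002,0.001,0.095,0,0,0,1]'

```text
time_s: 33.42
ee_pos: [0.5286, -0.2258, 0.0225]
orientation: [0.993, -0.122, 0.002, 0.001]
contact_force: [0.5, 1.8, 7.5]
finger_gap: 0.0592
grip_force: 87.8
```

arm_command --rows '[0,0,-0.02,0,0,0,1,0,0,-0.045,0,0,0,1,0,0,-0.075,0,0,0,1,0,0,-0.1,0,0,0,1,0,0,-0.1,0,0.12,0,1,0,0,-0.1,0,0.24,0,1,0,0,-0.1,0,0.36,0,1,0,0,-0.1,0,0.36,0,1,0,0,-0.1,0,0.36,0,1,0,0,-0.1,0,0.36,0,1]'

```text
time_s: 34.25
ee_pos: [0.5282, -0.2263, 0.1219]
orientation: [0.976, -0.12, 0.178, 0.023]
contact_force: [1.2, 0.5, -2.4]
finger_gap: 0.0588
grip_force: 86.7
```

```bash
python3 m.py 8
```

```text
34.6 M [-0.009  -0.2692  0.0033] sd [0.0391 0.0216 0.0174] F [ 0.39  0.13 -2.  ]
[ 0.5279 -0.2255  0.1206] [[0.908, -0.241, 0.342], [-0.226, -0.97, -0.086], [0.353, 0.001, -0.936]] 0.058730520864338345
```

arm_command --rows '[0,0,0,0,-0.12,0,1,0,0,0,0,-0.24,0,1,0,0,0,0,-0.36,0,1,0,0,0,0,-0.36,0,1,0,0,0,0,-0.36,0,1,0,0,0,0,-0.36,0,1]'

```text
time_s: 35.15
ee_pos: [0.5268, -0.2246, 0.1196]
orientation: [0.993, -0.122, 0.001, -0.0]
contact_force: [-0.3, -0.3, -1.9]
finger_gap: 0.0589
grip_force: 86.7
```

```bash
python3 m.py 12
```

```text
35.7 M [-0.0008 -0.0008 -0.0049] sd [0.0257 0.0263 0.0283] F [-0.17 -0.04 -2.34]
[ 0.5272 -0.2253  0.1207] [[0.97, -0.242, 0.001], [-0.242, -0.97, -0.001], [0.001, 0.001, -1.0]] 0.058682034857344266
```

arm_command --rows '[0,0,0,0,-0.12,0,1,0,0,0,0,-0.24,0,1,0,0,0,0,-0.36,0,1,0,0,0,0,-0.36,0,1,0,0,0,0,-0.36,0,1,0,0,0,0,-0.36,0,1]'

```text
time_s: 36.25
ee_pos: [0.5271, -0.225, 0.12]
orientation: [0.977, -0.12, -0.177, -0.022]
contact_force: [-0.1, -0.3, -2.4]
finger_gap: 0.059
grip_force: 86.8
```

```bash
python3 m.py 8
```

```text
36.6 M [0.0013 0.2877 0.0031] sd [0.0285 0.0338 0.0195] F [ 0.07 -0.09 -2.19]
[ 0.5272 -0.2254  0.1216] [[0.909, -0.242, -0.34], [-0.227, -0.97, 0.084], [-0.35, 0.001, -0.937]] 0.058742507208979784
```

arm_command --rows '[0,0,0,0,0.12,0,1,0,0,0,0,0.24,0,1,0,0,0,0,0.36,0,1,0,0,0,0,0.36,0,1,0,0,0,0,0.36,0,1,0,0,0,0,0.36,0,1]'

```text
time_s: 37.15
ee_pos: [0.528, -0.226, 0.1217]
orientation: [0.993, -0.122, 0.0, 0.001]
contact_force: [0.5, 0.7, -3.3]
finger_gap: 0.0592
grip_force: 86.8
```

```bash
python3 m.py 12
```

```text
37.7 M [-0.0094  0.0163  0.0157] sd [0.0331 0.0335 0.0175] F [ 0.21  0.2  -2.27]
[ 0.5273 -0.2252  0.1204] [[0.97, -0.242, 0.0], [-0.242, -0.97, -0.001], [0.0, 0.001, -1.0]] 0.05889146213140083
```

Right is quiet too (+0.011 ± 0.010 N m), which leaves the middle tin. I'll put the right one back and confirm on the middle tin as I fetch it.

arm_command --rows '[0,0,0.03,0,0,0,1,0,0,0.06,0,0,0,1,0,0,0.08,0,0,0,1,0,0,0.09,0,0,0,1,0,0,0.096,0,0,0,1,0,0,0.099,0,0,0,1,0,0,0.099,0,0,0,1,0,0,0.099,0,0,0,0,0,0,0.099,0,0,0,0,0,0,0.099,0,0,0,0]'

```text
time_s: 38.58
ee_pos: [0.5283, -0.2259, 0.0226]
orientation: [0.993, -0.122, 0.001, 0.001]
contact_force: [-0.8, -0.3, 0.7]
finger_gap: 0.0856
grip_force: 0.0
```

arm_command --rows '[0,0,0,0,0,0,0,0,0,-0.03,0,0,0,0,0,0,-0.06,0,0,0,0,0,0,-0.085,0,0,0,0,0,0,-0.09,0,0,0,0,0,0,-0.09,0,0,0,0,0,0,-0.09,0,0,0,0]'

```text
time_s: 39.17
ee_pos: [0.5271, -0.2251, 0.1112]
orientation: [0.993, -0.122, 0.0, 0.0]
contact_force: [0.6, 1.3, -0.1]
finger_gap: 0.0853
grip_force: 0.0
```

```bash
python3 g.py .4365 .0308 .11 .327
```

```text
[ 0.5271 -0.2251  0.1112] [[0.97, -0.242, 0.0], [-0.242, -0.97, -0.001], [0.001, 0.001, -1.0]] 0.028
(array([-0.1498, -0.2264,  0.001 ]), array([ 7.000e-04, -3.000e-04, -5.712e-01]))
```

arm_command --rows '[-0.022,-0.033,0,0,0,-0.11,0,-0.043,-0.066,0,0,0,-0.22,0,-0.065,-0.099,0,0,0,-0.33,0,-0.087,-0.132,0,0,0,-0.44,0,-0.109,-0.165,0,0,0,-0.55,0,-0.131,-0.198,0,0,0,-0.571,0,-0.15,-0.226,0,0,0,-0.571,0,-0.15,-0.226,0,0,0,-0.571,0,-0.15,-0.226,0,0,0,-0.571,0,-0.15,-0.226,0,0,0,-0.571,0]'

```text
time_s: 40.0
ee_pos: [0.4359, 0.0302, 0.1104]
orientation: [0.987, 0.163, -0.001, 0.0]
contact_force: [0.8, -0.4, 0.3]
finger_gap: 0.0852
grip_force: 0.0
```

```bash
python3 - <<'E'
from h import *
from rig import robot
s=robot.snapshot("top");print(blob(s,400,266,.045,.065),blob(s,220,299,.045,.065),blob(s,300,300,.045,.065))
E
python3 g.py .4365 .0308 .018 .327
```

```text
(array([ 525.7, -223.9]), array([ 62.8, 121.2]), 'yaw -0.241', 'z 0.0554', np.int32(59), 1099) (array([437.9, 239.8]), array([121. ,  62.2]), 'yaw 0.091', 'z 0.0553', np.int32(71), 1129) (array([822.8, -33.2]), array([1698.8, 2633.5]), 'yaw -1.563', 'z -0.0011', np.int32(0), 299902)
[0.4363 0.0297 0.1106] [[0.947, 0.321, -0.001], [0.321, -0.947, -0.001], [-0.001, 0.001, -1.0]] 0.019
(array([ 0.0006, -0.001 ,  0.0926]), array([ 0.0005,  0.0009, -0.0007]))
```

arm_command --rows '[0,-0.001,0.02,0,0,0,0,0,-0.001,0.05,0,0,0,0,0,-0.001,0.08,0,0,0,0,0,-0.001,0.092,0,0,0,0,0,-0.001,0.092,0,0,0,0,0,-0.001,0.092,0,0,0,0.5,0,-0.001,0.092,0,0,0,1,0,-0.001,0.092,0,0,0,1,0,-0.001,0.092,0,0,0,1,0,-0.001,0.092,0,0,0,1]'

```text
time_s: 40.88
ee_pos: [0.4375, 0.0306, 0.0207]
orientation: [0.987, 0.163, 0.002, 0.001]
contact_force: [-0.8, -1.3, 5.8]
finger_gap: 0.0585
grip_force: 87.3
```

arm_command --rows '[0,0,-0.02,0,0,0,1,0,0,-0.045,0,0,0,1,0,0,-0.075,0,0,0,1,0,0,-0.1,0,0,0,1,0,0,-0.1,0,0.12,0,1,0,0,-0.1,0,0.24,0,1,0,0,-0.1,0,0.36,0,1,0,0,-0.1,0,0.44,0,1,0,0,-0.1,0,0.44,0,1,0,0,-0.1,0,0.44,0,1]'

```text
time_s: 41.72
ee_pos: [0.4347, 0.031, 0.1188]
orientation: [0.963, 0.158, 0.214, -0.035]
contact_force: [0.3, -0.4, -4.2]
finger_gap: 0.0589
grip_force: 90.0
```

arm_command --rows '[0,0,0,0,0,0,1,0,0,0,0,0,0,1,0,0,0,0,0,0,1,0,0,0,0,-0.04,0,1,0,0,0,0,-0.14,0,1,0,0,0,0,-0.24,0,1,0,0,0,0,-0.34,0,1,0,0,0,0,-0.44,0,1,0,0,0,0,-0.44,0,1,0,0,0,0,-0.44,0,1]'

```text
time_s: 42.55
ee_pos: [0.4372, 0.0322, 0.1187]
orientation: [0.986, 0.164, 0.0, -0.0]
contact_force: [-0.3, 0.7, -5.0]
finger_gap: 0.0592
grip_force: 89.9
```

arm_command --rows '[0,0,0,0,0,0,1]'

```text
time_s: 42.63
ee_pos: [0.4356, 0.0319, 0.1186]
orientation: [0.987, 0.163, 0.0, -0.0]
contact_force: [-0.5, 0.9, -5.0]
finger_gap: 0.0587
grip_force: 89.9
```

```bash
python3 m.py 8
```

```text
42.9833 M [0.0305 0.0399 0.0038] sd [0.0236 0.0298 0.0335] F [-0.34  0.07 -4.97]
[0.4359 0.031  0.1196] [[0.947, 0.32, 0.001], [0.32, -0.947, -0.001], [0.001, 0.001, -1.0]] 0.058677294667168645
```

arm_command --rows '[0,0,0,0,-0.12,0,1,0,0,0,0,-0.24,0,1,0,0,0,0,-0.36,0,1,0,0,0,0,-0.44,0,1,0,0,0,0,-0.44,0,1,0,0,0,0,-0.44,0,1,0,0,0,0,-0.44,0,1,0,0,0,0,-0.44,0,1]'

```text
time_s: 43.7
ee_pos: [0.4356, 0.0311, 0.1197]
orientation: [0.963, 0.159, -0.214, 0.036]
contact_force: [-0.1, -0.3, -4.1]
finger_gap: 0.0587
grip_force: 90.8
```

arm_command --rows '[0,0,0,0,0.04,0,1,0,0,0,0,0.14,0,1,0,0,0,0,0.24,0,1,0,0,0,0,0.34,0,1,0,0,0,0,0.44,0,1,0,0,0,0,0.44,0,1,0,0,0,0,0.44,0,1,0,0,0,0,0.44,0,1]'

```text
time_s: 44.37
ee_pos: [0.4365, 0.0308, 0.1203]
orientation: [0.987, 0.162, 0.0, 0.001]
contact_force: [0.7, 0.4, -5.4]
finger_gap: 0.0591
grip_force: 90.5
```

```bash
python3 m.py 8; python3 g.py .659 .0279 .19 .327
```

```text
44.7167 M [-0.0232 -0.0282  0.0183] sd [0.03   0.0255 0.0193] F [ 0.15  0.2  -5.02]
[0.4362 0.0314 0.119 ] [[0.947, 0.321, -0.001], [0.321, -0.947, -0.001], [-0.001, 0.0, -1.0]] 0.05875673255634678
[0.4361 0.0314 0.119 ] [[0.947, 0.321, -0.001], [0.321, -0.947, -0.001], [-0.001, 0.0, -1.0]] 0.005
(array([ 0.2099,  0.075 , -0.0711]), array([0.0004, 0.0008, 0.0002]))
```

The middle tin is confirmed: -0.068 ± 0.014 N m, and the grip force jumps again. I'll carry it over the dish.

arm_command --rows '[0.01,0.004,-0.015,0,0,0.015,1,0.03,0.011,-0.03,0,0,0.045,1,0.053,0.019,-0.045,0,0,0.08,1,0.08,0.029,-0.055,0,0,0.124,1,0.11,0.039,-0.061,0,0,0.17,1,0.139,0.05,-0.061,0,0,0.216,1,0.165,0.059,-0.061,0,0,0.255,1,0.186,0.066,-0.061,0,0,0.288,1,0.2,0.071,-0.061,0,0,0.31,1,0.208,0.074,-0.061,0,0,0.322,1]'

```text
time_s: 45.6
ee_pos: [0.6582, 0.028, 0.1793]
orientation: [1.0, 0.002, -0.0, 0.0]
contact_force: [-0.6, 0.9, -5.3]
finger_gap: 0.0588
grip_force: 90.9
```

arm_command --rows '[0.003,0,0,0,0,0.005,1,0.003,0,0,0,0,0.005,1,0.003,0,0,0,0,0.005,1,0.003,0,0,0,0,0.005,1,0.003,0,0,0,0,0.005,1,0.003,0,0,0,0,0.005,1]'

```text
time_s: 46.1
ee_pos: [0.6593, 0.0281, 0.1807]
orientation: [1.0, -0.0, 0.0, 0.0]
contact_force: [0.0, 1.0, -5.4]
finger_gap: 0.0587
grip_force: 90.9
```

```bash
python3 g.py .660 .028 .18 0; python3 - <<'E'
from h import *
from rig import robot
s=robot.snapshot("side");cv2.imwrite("pics/side1.png",s["img"][:,:,::-1]);np.savez("side1.npz",**s)
E
```

```text
[0.6593 0.0281 0.1807] [[1.0, -0.0, 0.0], [-0.0, -1.0, -0.001], [0.0, 0.001, -1.0]] 0.004
(array([0.0007, 0.0001, 0.0007]), array([ 0.0007, -0.0004, -0.    ]))
```

View pics/side1.png

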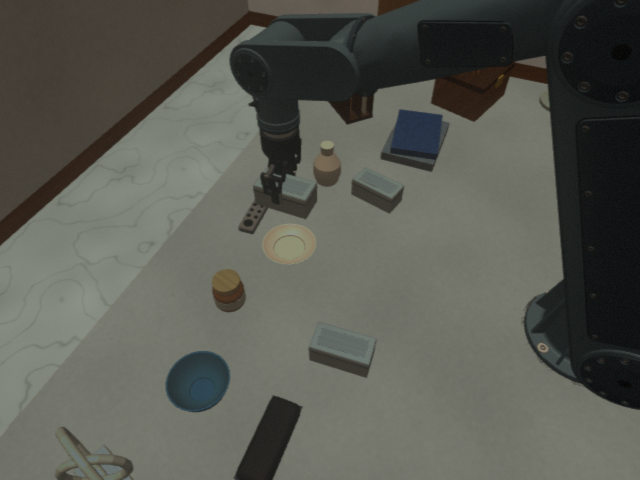

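The side view shows the middle tin held level at about (290,194) above the dish at (289,243). The other two tins lie flat at (343,347) and (378,188), and the bystanders haven't moved. I'll check the held tin's pose from depth.

```bash
python3 - <<'E'
from h import *
s=np.load("side1.npz");W=world(s);p=W[170:220,245:325].reshape(-1,3)
for lo,hi in [(.20,.235),(.15,.235)]:
    q=p[(p[:,2]>lo)&(p[:,2]<hi)&(abs(p[:,0]-.66)<.09)&(abs(p[:,1]-.03)<.06)]
    print(len(q),np.percentile(q,[1,50,99],axis=0).round(4).tolist())
t=p[(p[:,2]>.205)&(p[:,2]<.225)&(abs(p[:,1]-.03)<.028)&(abs(p[:,0]-.66)<.06)&(abs(p[:,0]-.66)>.02)]
A=np.c_[t[:,:2],np.ones(len(t))];print(len(t),np.linalg.lstsq(A,t[:,2],rcond=None)[0].round(3))
E
```

```text
1083 [[0.596, -0.0026, 0.2005], [0.6358, 0.0389, 0.2153], [0.7156, 0.0729, 0.2326]]
1854 [[0.5961, -0.0022, 0.1614], [0.6365, 0.056, 0.2082], [0.7155, 0.072, 0.2298]]
445 [-0.005 -0.026  0.219]
```

```bash
python3 -c "
from rig import robot
print(robot.sign_off())"
```

```text
the job is handed in; nothing more can be done
None
```

The middle tin rattles, and I handed the job in at about 46 s with it held level over the dish, its underside about 16 cm above the console (14 cm above the dish rim); the other two tins are back flat on the console.

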